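# Change over a gas station through its isolator-selector interlock

## Robot

A 6-joint arm with a two-finger parallel gripper is mounted at the origin on the work surface; the furniture and walls round the work are solid. World frame = base frame: x ahead of the robot, y to its left, z up, the work surface at z = 0. Lengths are in mm, angles in rad, forces in N, time in s.
With the tool pointing down it reaches from about 250 to 800 mm from the base axis. Payload 3.9 kg.
Tool frame: the origin (TCP) lies at the very end of the fingers, on their centre line; the grasp point (between the pads) lies 19 mm behind it; z points along the fingers, y is the direction in which the jaws open and shut (so a half turn about z gives the same grasp; the last joint's range is limited). The gripper opens to 85 mm and grips with 20 to 120 N. Pads are 22 mm wide; open, the fingers measure 114 mm over their backs; the gripper's body (76 mm by 85 mm) begins 54 mm behind the grasp point. The pads swing forward as they close: fully open they stand 13 mm farther back than shut.
Start: joints at [-1.313, 0.26, -0.138, 1.173, 0, 1.571], TCP at [133.847, -507.642, 231.304] pointing down, gripper open.
Joint ranges: [-2.78, 2.78], [-0.83, 1.72], [-1.28, 1.37], [-1.9, 2.12], [-1.57, 1.48], [-3.14, 3.14]. Speed limits (rad/s): [2.57, 2.57, 3.14, 3.14, 3.14, 3.14].

## Interface

Orientations are given as a unit quaternion [w, x, y, z].
In Python, from rig import * gives the robot as it stands.
- The arm moves only by the tool play_rows, never from a script. Its argument "moves" is one flat list of numbers, 5 for each row, row after row: the shift along the tool's x, y, z in m, then the turn about the tool's z in degrees, then the gripper command: -1 is fully open, 1 is shut, values between are in proportion. In form: [tx, ty, tz, turn, hand, tx, ty, tz, turn, hand, ...]. A call has 1 to 10 rows; each row is the pose to reach, as a shift and turn from the pose commanded when the call began, along the tool's axes at that moment; what a row does not reach only later rows make up. A row lasts 1/8 s, in which the tool goes at most 62.5 mm and 10.7 degrees, less where a joint would pass 70% of its speed; a pose out of reach is approached as far as the arm can. A call with a gripper value outside its range is refused whole. The fingers move at their own pace and stop on an object; "squeeze" is the grip in N (left out, the last holds). Time passes only in rows, so rows that repeat a pose let the fingers close. It gives the time, the measured TCP pose, the force and the opening at its end, in the units of the state.
- get_state(): the state, without advancing time (a new reading comes with each control period).
- capture(name): name is "side" or "top" or "wrist"; returns a dict with "image" (400x640x3 uint8, red, green, blue), "depth" (400x640 float32, mm along the optical axis (not along the pixel's ray), 0 where there is no reading), "fx", "fy", "cx", "cy" (pixels), "k1" (the pictures are not rectified: a ray, as slopes to the right and down, at radius r is drawn at 1 + k1 r^2 times it, then the intrinsics apply), "camera_from_world" (4x4, takes a point from world to camera coordinates). Camera axes: x right, y down, z forward; pixel columns grow to the right and rows downward; lengths in mm; the calibration is good to about 2 mm. A picture is of the moment at which its call begins.
- hand_in(): hands the job in, once; it reports no verdict.
The state is a dict: "clock": time; "qpos": joint angles; "joint_vel": joint speeds; "tau": joint torques, N m; "ee_pos": TCP position; "tool_rot": TCP orientation; "contact_force": force on the tool from outside, world axes, zero at the start; "moment": the same for the moment, N m; "width": finger opening in mm.
Only numpy, scipy, OpenCV 4.12 (cv2) and the standard library are available. Lean on these libraries where they do the work, as an engineer would, in place of code of your own. Each camera call takes 0.05 s, during which the arm holds its last target. There are 200 camera calls.

## Task

Change the gas station over to its other outlet: turn the long bar handle (the isolator) clockwise until you feel it come home against its sprung stop, which frees the short pointed handle (the selector); then turn the selector clockwise until it too is home against its stop. Feel for the stops and do not force either handle against a stop or against the interlock, leave both handles home and let go, and do not knock the vial, the beaker or the spanner.

Things in the scene. Friction and masses are not known exactly. Their poses are not given: they have to be found in the camera images.
- station: grey box 230 mm (its y) x 140 mm (its x), 38 mm high, fixed to the worktop, aluminium top, brass hose barbs at both ends. Origin: centre of the underside, z up. On top two black bar handles turn about upright axes: isolator at y +50 mm, selector at y -50 mm, x 0. Inside, an arc on the isolator bars the selector's pin until the isolator is home (0.03 rad or less short of its stop)
- isolator (a joint): isolator angle, rad, growing clockwise from above; starts 0.15 to 0.4. Friction 0.12 N m, stays where left. Its sprung stop begins anywhere from 0.75 to 1.55, unseen and different each time: it must be felt. Past that it pushes back 8 N m per rad, and on release returns to within 0.02 rad of where the stop begins. Over 0.6 N m on the stop is too much
- isolator_grip (a point): isolator's grip point: on its axis, 66 mm above the worktop, 13 mm below the handle's top. The handle is a straight black bar 60 mm long, 12 mm thick, round ends, standing 49 to 79 mm above the worktop. x of this frame lies along the bar and turns with it; z up; at joint value 0 it has the station's axes
- selector (a joint): selector angle, rad, growing clockwise from above; starts 0 to 0.1. Friction 0.08 N m, stays where left. Until the isolator is home it meets a hard block at about 0.17. Freed, it turns to a sprung stop that begins at 1.0 (+-0.02) and pushes back 8 N m per rad; over 0.6 N m on the stop is too much
- selector_grip (a point): selector's grip point: on its axis, 66 mm above the worktop, 13 mm below the handle's top. The handle is a black bar 40 mm long, 12 mm thick, standing 49 to 79 mm above the worktop, with a pointed nose at its -x end. x of this frame lies along the bar and turns with it; z up; at joint value 0 it has the station's axes
- isolator_stop: the isolator's sprung stop pad, hidden inside the box; origin on the isolator's axis at the box top. It is pushed 30 mm from the axis, so 20 N on it is 0.6 N m
- selector_stop: the selector's sprung stop pad, hidden inside the box; origin on the selector's axis at the box top. It is pushed 30 mm from the axis, so 20 N on it is 0.6 N m
- selector_pin: the selector's two steel locking pins, 8 mm thick, hidden inside the box, 58 mm from the selector's axis; origin on that axis at the box top. They are barred until the isolator is home and then lock it there; more than 15 N (0.87 N m on the selector) against the interlock is too much
- scint_vial_1: capped glass vial, 27 mm across, 60 mm high, standing loose beside the isolator end of the station; origin at the centre of its underside; a bystander
- beaker_50: small glass beaker, 44 mm across (51 mm over its spout), 61 mm high, standing loose beside the isolator end of the station; origin at the centre of its underside; a bystander
- spanner: open-ended spanner, 140 x 27 x 5 mm, lying loose at the selector end of the station; origin at the centre of its underside, length along its y; a bystander

How it is judged:
By the outcome, as a careful person would: the job done as asked, in the order asked, and still so for the second after the job is handed in, with the robot touching nothing.
It also fails if it takes over 72 s, if anything falls off the work surface, if the arm or the gripper's body presses on something with over 40 N, if the wrist force passes 120 N, or if a joint passes its speed limit or range.

## Working session

There is one attempt and no reset: what is moved stays moved. The work goes in short steps, Python scripts to look and compute and a tool call to move; the robot and the scene stay as the last step left them, time stands still between calls to the robot, and variables do not carry over. Pictures are saved under pics/ and viewed, about 8 in all and at most 12, crops included, and the job is handed in when it is done.

Besides the shell and the picture viewer there is one more tool, called after ">>>" by a JSON object that holds its "fn" and its "kwargs". play_rows: Moves the arm, as the interface text tells. Its arguments: {"type":"object","properties":{"moves":{"type":"array"},"squeeze":{"type":"number"}},"required":["moves"]}

```bash
mkdir -p pics; cat > h.py <<'E'
from rig import *
import numpy as np, cv2
def grab(n):
    c=capture(n); return c
def save(im,f): cv2.imwrite('pics/'+f,cv2.cvtColor(np.ascontiguousarray(im),cv2.COLOR_RGB2BGR))
def ray(c,uv):
    uv=np.atleast_2d(np.array(uv,float))
    K=np.array([[c['fx'],0,c['cx']],[0,c['fy'],c['cy']],[0,0,1]])
    p=cv2.undistortPoints(uv[:,None],K,np.array([c['k1'],0,0,0.]))[:,0]
    T=np.array(c['camera_from_world']);R=T[:3,:3];o=-R.T@T[:3,3]
    d=np.c_[p,np.ones(len(p))]@R
    return o,d
def onz(c,uv,z):
    o,d=ray(c,uv); s=(z-o[2])/d[:,2]; return o+d*s[:,None]
E
python3 - <<'E'
from h import *
for n in('top','side'):
    c=grab(n); save(c['image'],n+'1.png'); np.savez('pics/'+n+'1.npz',**c)
    T=np.array(c['camera_from_world']);print(n,c['fx'],c['k1'],(-T[:3,:3].T@T[:3,3]).round(),T[:3,:3].round(2).tolist())
s=get_state();print(s)
E
```

```text
top 415.7031260866186 -0.09169698786345648 [310.  74. 913.] [[0.01, -1.0, 0.02], [-0.98, -0.01, -0.2], [0.2, -0.01, -0.98]]
side 380.6523862480679 -0.05549725980948503 [598. 570. 743.] [[-0.98, 0.22, -0.01], [0.18, 0.76, -0.62], [-0.13, -0.61, -0.78]]
{'clock': 0.1, 'qpos': array([-1.31299935e+00,  2.60594486e-01, -1.39266447e-01,  1.17271097e+00,
        1.69939296e-05,  1.57081821e+00]), 'joint_vel': array([-0.00038345, -0.00143435,  0.00454976,  0.00018515,  0.00068704,
       -0.00098202]), 'tau': array([-1.16673841e-04, -4.06507695e+01,  2.54527241e+01,  1.01229004e-02,
        3.08621566e-05,  1.30053638e-05]), 'ee_pos': array([ 133.69357696, -507.03907122,  230.55066748]), 'tool_rot': array([-8.81511869e-04,  9.91705102e-01,  1.28530937e-01, -1.05700802e-04]), 'contact_force': array([ 0.68453534, -0.77362184,  0.43991652]), 'moment': array([-0.07205102, -0.01274888,  0.03632905]), 'width': 85.53416694934396}
```

View pics/top1.png

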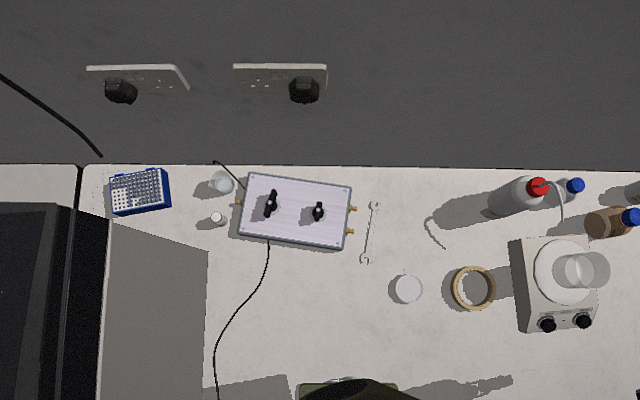

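View pics/side1.png

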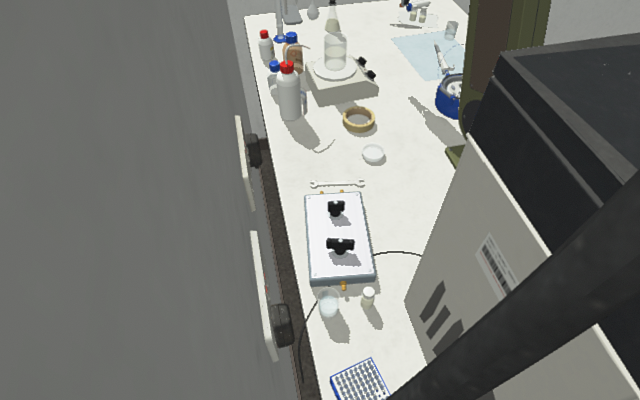

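The top view shows the station at about (295,210), with the isolator at (270,203) and the selector at (318,211). The vial (217,218) and beaker (222,183) are at the left (+y) end, and the spanner is at (370,232). The side view agrees. Next I'll measure the station and handles.

```bash
cat > m.py <<'E'
from h import *
c=dict(np.load('pics/top1.npz'));im=c['image']
hsv=cv2.cvtColor(im,cv2.COLOR_RGB2HSV)
# plate: lilac-ish vs white bench, inside ROI
roi=np.zeros(im.shape[:2],np.uint8);roi[168:255,234:358]=1
print('plate',im[225,300],'bench',im[300,300],'edge',im[180,240:256].tolist())
d=np.zeros_like(roi)
z=c['depth']
uu,vv=np.meshgrid(np.arange(640),np.arange(400))
o,dr=ray(c,np.c_[uu.ravel(),vv.ravel()])
H=(o[2]+dr[:,2]*z.ravel()).reshape(z.shape)
P=(o+dr*z.ravel()[:,None]).reshape(*z.shape,3)
m=((H>28)&(H<50)&(roi>0)).astype(np.uint8)
m=cv2.morphologyEx(m,cv2.MORPH_CLOSE,np.ones((15,15)));m=cv2.morphologyEx(m,cv2.MORPH_OPEN,np.ones((9,9)))
cn=max(cv2.findContours(m,0,2)[0],key=cv2.contourArea)
W=onz(c,cn[:,0],38)[:,:2]
r=cv2.minAreaRect(W.astype(np.float32));print('station',r,cv2.boxPoints(r).round(1).tolist())
for nm,(x0,x1) in dict(iso=(255,292),sel=(302,335)).items():
    k=(H>68)&(H<90)&(roi>0)&(uu>x0)&(uu<x1)
    q=P[k][:,:2]
    dk=(im.max(2)<70)&(roi>0)&(uu>x0)&(uu<x1)
    r=cv2.minAreaRect(q.astype(np.float32));mu,e,_=cv2.PCACompute2(q.astype(np.float32),None)
    print(nm,k.sum(),np.median(H[k]),r,'mean',mu,'axis',e[0])
for nm,(a,b,d2,e2,h) in dict(vial=(205,170+35,228,228,20),beaker=(207,170,236,197,20),span=(355,195,385,270,2)).items():
    k=(H>h)&(H<100)&(uu>a)&(uu<d2)&(vv>b)&(vv<e2);q=P[k]
    if len(q):print(nm,len(q),q.mean(0).round(),q.min(0).round(),q.max(0).round())
big=cv2.resize(im[160:265,195:395],None,fx=4,fy=4,interpolation=cv2.INTER_CUBIC);save(big,'crop.png')
E
python3 m.py
```

```text
plate [109 106 111] bench [185 177 176] edge [[125, 121, 116], [111, 109, 106], [118, 111, 112], [118, 116, 110], [120, 115, 114], [119, 116, 115], [100, 96, 97], [80, 86, 89], [107, 113, 121], [167, 163, 175], [197, 193, 204], [192, 186, 200], [195, 189, 199], [193, 186, 198], [198, 193, 202], [192, 187, 199]]
station ((464.1481018066406, 115.82052612304688), (234.51947021484375, 139.66371154785156), 81.85640716552734) [[378.3999938964844, 9.600000381469727], [516.7000122070312, -10.100000381469727], [549.9000244140625, 222.0], [411.6000061035156, 241.8000030517578]]
iso 177 79.47096160490696 ((472.2856140136719, 166.8970489501953), (12.513029098510742, 58.1075439453125), 72.58026123046875) mean [[471.24695 166.32245]] axis [ 0.9542676  -0.29895356]
sel 108 79.88322125777415 ((456.31121826171875, 68.0673828125), (11.769083023071289, 38.693519592285156), 80.97450256347656) mean [[456.66373  68.0058 ]] axis [ 0.9857517  -0.16820692]
vial 172 [442. 276.  51.] [430. 265.  20.] [455. 291.  63.]
beaker 424 [524. 276.  40.] [502. 253.  21.] [542. 300.  64.]
span 810 [424. -49.   4.] [341. -82.   2.] [503. -16.  25.]
```

View pics/crop.png

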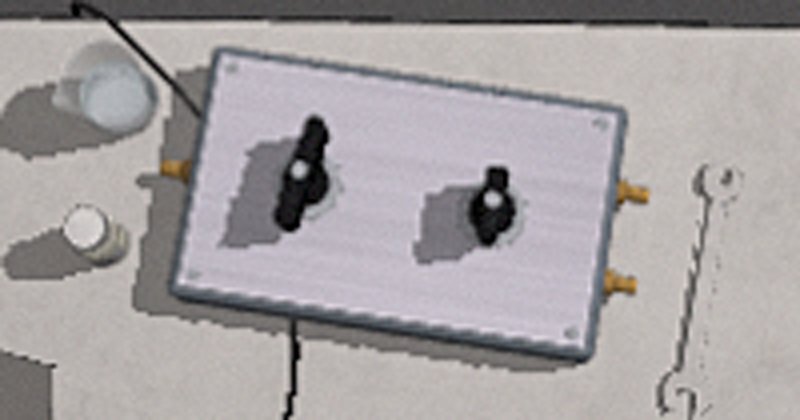

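The station yaw is about −0.142 rad. The isolator axis is at (471.8,166.4) with the bar at −0.304 rad (joint ≈0.16), and the selector axis is at (456.8,67.3) (joint ≈0.02). Heights of 79–80 and bar lengths of 58 and 39 match the given sizes. I'll check the tall box beside the path and the sign of joint 6.

```bash
cat >> m.py <<'E'
print('---')
for y0 in range(-450,500,50):
    k=(P[...,1]>y0)&(P[...,1]<y0+50)&(H>90)&(z>0)&(P[...,0]>200)&(P[...,0]<560)
    if k.sum()>5:print(y0,'n',k.sum(),'zmax',np.percentile(H[k],99).round(),'x',P[k][:,0].min().round(),P[k][:,0].max().round())
E
python3 m.py | sed -n '/---/,$p'
```

```text
---
-450 n 1891 zmax 184.0 x 266.0 398.0
-400 n 802 zmax 225.0 x 277.0 518.0
-350 n 1028 zmax 213.0 x 447.0 522.0
-300 n 33 zmax 106.0 x 448.0 464.0
250 n 7962 zmax 567.0 x 200.0 376.0
300 n 23469 zmax 569.0 x 200.0 376.0
350 n 179 zmax 566.0 x 337.0 376.0
```

>>> {"fn": "play_rows", "kwargs": {"moves": [0, 0, -0.02, 5, 0, 0, 0, -0.05, 10, 0], "squeeze": 20}}

```text
clock: 0.35
ee_pos: [133.5, -506.5, 280.4]
tool_rot: [-0.002, 0.999, 0.04, -0.0]
contact_force: [0.6, -0.8, 0.4]
width: 51.4
```

```bash
python3 -c "
from h import *
s=get_state();print(s['qpos'].round(3),s['ee_pos'].round(1),s['tool_rot'].round(4),s['width'],s['moment'],s['contact_force'])"
```

```text
[-1.313  0.245 -0.03   1.299  0.     1.748] [ 133.5 -506.5  280.4] [-1.900e-03  9.992e-01  4.020e-02 -4.000e-04] 51.40983067528587 [-0.01517339 -0.00291307 -0.02411468] [ 0.63560057 -0.79905573  0.4266677 ]
```

Joint 6 grows clockwise, so I need the flipped wrist (turn about −158°, ending at q6≈0.64). I'll transfer high.

>>> {"fn": "play_rows", "kwargs": {"moves": [0.039, -0.064, 0, -10.5, 0, 0.066, -0.107, 0, -21, 0, 0.098, -0.161, 0, -31.5, 0, 0.13, -0.214, 0, -42, 0, 0.163, -0.268, 0, -52.5, 0, 0.196, -0.322, 0, -63, 0, 0.228, -0.375, 0, -73.5, 0, 0.261, -0.429, 0, -84, 0, 0.293, -0.482, 0, -94.5, 0, 0.326, -0.536, 0, -105, 0]}}

```text
clock: 1.6
ee_pos: [413.4, 53.6, 281.2]
tool_rot: [0.0, 0.572, 0.82, -0.0]
contact_force: [0.6, -1.9, 1.4]
width: 42.5
```

```bash
cat >> h.py <<'E'
from scipy.spatial.transform import Rotation as Ro
def go(x,y,z,yaw):
    s=get_state();q=s['tool_rot'];R=Ro.from_quat(np.r_[q[1:],q[0]]).as_matrix()
    d=R.T@(np.array([x,y,z])-s['ee_pos'])
    y0=np.arctan2(R[1,0],R[0,0]);t=-np.degrees(yaw-y0);t=(t+180)%360-180
    print('q',s['qpos'].round(2),'pos',s['ee_pos'].round(1),'yaw',round(y0,4),'tilt',R[:,2].round(3),'w',round(s['width'],1))
    print('F',s['contact_force'].round(2),'M',s['moment'].round(3),'t',s['clock'],'| shift m',(d/1000).round(4),'turn deg',t.round(2))
E
python3 -c "
from h import *
go(471.8,166.4,160,np.pi-.304)"
```

```text
q [ 0.13  0.05 -0.26  1.26 -0.    1.35] pos [413.4  53.6 281.2] yaw 1.9225 tilt [ 0. -0. -1.] w 42.5
F [ 0.56 -1.86  1.36] M [-0.104 -0.047  0.006] t 1.6 | shift m [0.0859 0.0937 0.1211] turn deg -52.43
```

>>> {"fn": "play_rows", "kwargs": {"moves": [0.03, 0.033, 0.02, -10.5, 0, 0.06, 0.066, 0.05, -21, 0, 0.086, 0.094, 0.08, -31.5, 0, 0.086, 0.094, 0.121, -42, 0, 0.086, 0.094, 0.121, -52.4, 0, 0.086, 0.094, 0.121, -52.4, 0, 0.086, 0.094, 0.121, -52.4, 0]}}

```text
clock: 2.48
ee_pos: [472.8, 164.3, 160.7]
tool_rot: [0.0, 0.156, 0.988, 0.0]
contact_force: [0.4, 0.1, 0.5]
width: 43.1
```

```bash
python3 -c "
from h import *
go(471.8,166.4,48,np.pi-.304)
c=grab('wrist');np.savez('pics/w1.npz',**c);save(c['image'],'w1.png')"
```

```text
q [ 0.33  0.26 -0.33  0.98 -0.    0.65] pos [472.8 164.3 160.7] yaw 2.8278 tilt [ 0.001  0.    -1.   ] w 43.1
F [0.44 0.15 0.5 ] M [ 0.026  0.022 -0.029] t 2.475 | shift m [0.0017 0.0016 0.1127] turn deg -0.56
```

View pics/w1.png

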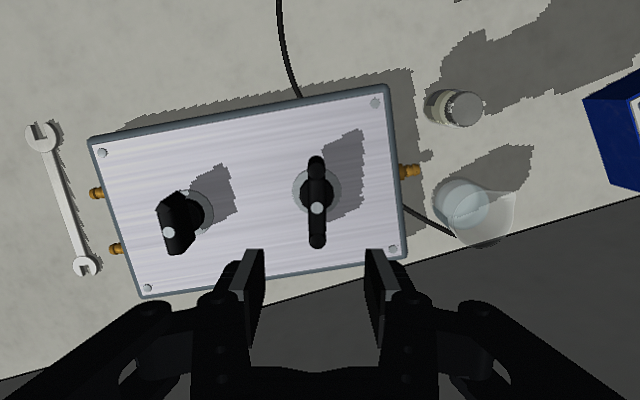

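The wrist view shows the isolator bar upright at column about 316 (rows 155–248), centred between the fingers. The selector is at (178,222), with the spanner on the left and the vial and beaker on the right. Next I'll refine the axis and angle from this near view.

```bash
cat > w.py <<'E'
from h import *
import sys
def meas(c,hint,zt=79,rad=38,name=''):
    z=c['depth'];uu,vv=np.meshgrid(np.arange(640),np.arange(400))
    o,d=ray(c,np.c_[uu.ravel(),vv.ravel()]);P=(o+d*z.ravel()[:,None]).reshape(400,640,3)
    k=(abs(P[...,2]-zt)<6)&(np.hypot(P[...,0]-hint[0],P[...,1]-hint[1])<rad)&(z>0)&(c['image'].max(2)<90)
    q=P[k][:,:2].astype(np.float32)
    zz=np.median(P[...,2][k]); r=cv2.minAreaRect(q);mu,e,_=cv2.PCACompute2(q,None)
    pl=(abs(P[...,2]-38)<6)&(np.hypot(P[...,0]-464,P[...,1]-116)<60)
    print(name,k.sum(),'z',zz,'plate z',np.median(P[...,2][pl]),'rect',np.round(r[0],1),np.round(r[1],1),round(r[2],1),'pca yaw',np.arctan(e[0][1]/e[0][0]).round(4))
if __name__=='__main__':
    c=dict(np.load('pics/'+sys.argv[1]))
    meas(c,(471.8,166.4),name='iso');meas(c,(456.8,67.3),rad=28,name='sel')
E
python3 w.py w1.npz
```

```text
iso 1372 z 78.28309632912045 plate z 36.7497646338914 rect [471.8 166. ] [12.  59.2] 72.8 pca yaw -0.3001
sel 880 z 78.32375842864886 plate z 36.7497646338914 rect [456.1  67.7] [12.  39.2] 81.1 pca yaw -0.1577
```

>>> {"fn": "play_rows", "kwargs": {"moves": [0.0015, 0.0015, 0.03, -0.3, 0, 0.0015, 0.0015, 0.06, -0.3, 0, 0.0015, 0.0015, 0.08, -0.3, 0, 0.0015, 0.0015, 0.08, -0.3, 0]}}

```text
clock: 3.02
ee_pos: [470.5, 165.6, 79.5]
tool_rot: [-0.001, 0.153, 0.988, -0.001]
contact_force: [0.0, 0.8, 0.4]
width: 42.5
```

```bash
python3 -c "
from h import *
go(471.8,166.1,49,np.pi-.301)"
```

```text
q [ 0.34  0.33 -0.46  0.78 -0.    0.65] pos [470.5 165.6  79.5] yaw 2.8342 tilt [-0.002 -0.001 -1.   ] w 42.5
F [0.02 0.83 0.39] M [ 0.014 -0.024  0.036] t 3.025 | shift m [-0.0011  0.0009  0.0305] turn deg -0.36
```

>>> {"fn": "play_rows", "kwargs": {"moves": [-0.001, 0.001, 0.015, -0.3, 0, -0.001, 0.001, 0.03, -0.3, 0, -0.001, 0.001, 0.03, -0.3, 0, -0.001, 0.001, 0.03, -0.3, 0]}}

```text
clock: 3.52
ee_pos: [473.3, 167.0, 50.9]
tool_rot: [0.001, 0.15, 0.989, 0.0]
contact_force: [-0.9, 0.1, -0.1]
width: 42.5
```

```bash
python3 -c "
from h import *
go(471.8,166.1,49,np.pi-.301)"
```

```text
q [ 0.34  0.37 -0.5   0.7   0.    0.64] pos [473.3 167.   50.9] yaw 2.8407 tilt [ 0.001  0.    -1.   ] w 42.5
F [-0.9   0.05 -0.11] M [0.006 0.055 0.029] t 3.525 | shift m [ 0.0012 -0.0013  0.0019] turn deg 0.01
```

>>> {"fn": "play_rows", "kwargs": {"moves": [0, 0, 0, 0, 0.4, 0, 0, 0, 0, 0.7, 0, 0, 0, 0, 1, 0, 0, 0, 0, 1, 0, 0, 0, 0, 1, 0, 0, 0, 0, 1], "squeeze": 20}}

```text
clock: 4.28
ee_pos: [472.9, 166.0, 50.8]
tool_rot: [0.0, 0.15, 0.989, -0.001]
contact_force: [-1.0, -3.9, 5.1]
width: 11.7
```

```bash
python3 -c "
from h import *
go(471.8,166.1,49,np.pi-.301)"
```

```text
q [ 0.34  0.37 -0.5   0.7  -0.    0.64] pos [472.9 166.   50.8] yaw 2.8406 tilt [ 0.001 -0.001 -1.   ] w 11.7
F [-1.02 -3.87  5.06] M [-0.808  0.19   0.127] t 4.275 | shift m [ 0.0011 -0.0003  0.0018] turn deg -0.0
```

>>> {"fn": "play_rows", "kwargs": {"moves": [0, -0.0005, 0, 4, 1, 0, -0.0005, 0, 8, 1, 0, -0.0005, 0, 12, 1, 0, -0.0005, 0, 16, 1, 0, -0.0005, 0, 20, 1, 0, -0.0005, 0, 24, 1, 0, -0.0005, 0, 28, 1, 0, -0.0005, 0, 28, 1, 0, -0.0005, 0, 28, 1]}}

```text
clock: 5.4
ee_pos: [472.6, 165.5, 50.8]
tool_rot: [0.0, 0.385, 0.923, -0.001]
contact_force: [-2.0, -4.9, 6.9]
width: 11.5
```

```bash
python3 -c "
from h import *
go(471.8,166.1,49,np.pi-.301)"
```

```text
q [ 0.34  0.37 -0.5   0.7  -0.    1.13] pos [472.6 165.5  50.8] yaw 2.3512 tilt [ 0.    -0.002 -1.   ] w 11.5
F [-1.98 -4.91  6.91] M [-0.766  0.258 -0.108] t 5.4 | shift m [ 0.001  -0.0001  0.0018] turn deg -28.04
```

```bash
cat > s.py <<'E'
from h import *
Mz=[];t6=[];
for i in range(3):
    s=get_state();Mz.append(s['moment'][2]);t6.append(s['tau'][5]);capture('wrist') if i<2 else 0
q=s['tool_rot'];R=Ro.from_quat(np.r_[q[1:],q[0]]).as_matrix()
y=np.arctan2(R[1,0],R[0,0])
print('Mz',np.round(Mz,3),'tau6',np.round(t6,3),'F',s['contact_force'].round(1),'w',s['width'].round(2),'joint(handle,+pi)',((-0.142-y)%np.pi).round(4),'t',s['clock'],'pos',s['ee_pos'].round(1))
E
python3 s.py
```

```text
Traceback (most recent call last):
  File "s.py", line 7, in <module>
    print('Mz',np.round(Mz,3),'tau6',np.round(t6,3),'F',s['contact_force'].round(1),'w',s['width'].round(2),'joint(handle,+pi)',((-0.142-y)%np.pi).round(4),'t',s['clock'],'pos',s['ee_pos'].round(1))
                                                                                        ^^^^^^^^^^^^^^^^
AttributeError: 'float' object has no attribute 'round'
```

>>> {"fn": "play_rows", "kwargs": {"moves": [0, 0, 0, 1, 1, 0, 0, 0, 2.5, 1, 0, 0, 0, 2.5, 1]}}

```text
clock: 5.88
ee_pos: [472.5, 165.4, 50.8]
tool_rot: [0.0, 0.405, 0.914, -0.001]
contact_force: [-1.8, -4.3, 6.0]
width: 11.8
```

```bash
python3 s.py
```

```text
Traceback (most recent call last):
  File "s.py", line 7, in <module>
    print('Mz',np.round(Mz,3),'tau6',np.round(t6,3),'F',s['contact_force'].round(1),'w',s['width'].round(2),'joint(handle,+pi)',((-0.142-y)%np.pi).round(4),'t',s['clock'],'pos',s['ee_pos'].round(1))
                                                                                        ^^^^^^^^^^^^^^^^
AttributeError: 'float' object has no attribute 'round'
```

```bash
sed -i "s/s\['width'\].round(2)/round(s['width'],2)/" s.py; python3 s.py
```

```text
Mz [ 0.015 -0.013 -0.006] tau6 [0.007 0.007 0.007] F [-0.2 -4.4  6.9] w 11.44 joint(handle,+pi) 0.6917 t 6.075 pos [472.5 165.4  50.8]
```

>>> {"fn": "play_rows", "kwargs": {"moves": [0, 0, 0, 1, 1, 0, 0, 0, 2, 1, 0, 0, 0, 2, 1]}}

```text
clock: 6.45
ee_pos: [472.5, 165.4, 50.8]
tool_rot: [0.0, 0.421, 0.907, -0.001]
contact_force: [-1.9, -5.0, 5.5]
width: 11.6
```

```bash
python3 s.py
```

```text
Mz [0.032 0.031 0.06 ] tau6 [0.068 0.048 0.046] F [-1.8 -4.   5.8] w 11.8 joint(handle,+pi) 0.7265 t 6.55 pos [472.5 165.4  50.8]
```

>>> {"fn": "play_rows", "kwargs": {"moves": [0, 0, 0, 1, 1, 0, 0, 0, 2, 1, 0, 0, 0, 2, 1]}}

```text
clock: 6.92
ee_pos: [472.5, 165.3, 50.8]
tool_rot: [0.001, 0.436, 0.9, -0.001]
contact_force: [-1.8, -4.9, 6.9]
width: 11.6
```

```bash
python3 s.py
```

```text
Mz [ 0.071  0.076 -0.002] tau6 [0.067 0.047 0.045] F [-1.5 -5.3  6.9] w 11.47 joint(handle,+pi) 0.7614 t 7.025 pos [472.4 165.3  50.8]
```

tau6 is the cleaner signal, at about 0.05–0.07 N m while moving freely. I'll continue in small steps.

>>> {"fn": "play_rows", "kwargs": {"moves": [0, 0, 0, 1, 1, 0, 0, 0, 2, 1, 0, 0, 0, 2.5, 1, 0, 0, 0, 2.5, 1]}}

```text
clock: 7.52
ee_pos: [472.4, 165.3, 50.8]
tool_rot: [0.0, 0.456, 0.89, -0.001]
contact_force: [-1.1, -4.1, 6.9]
width: 11.8
```

```bash
python3 s.py
```

```text
Mz [0.123 0.069 0.087] tau6 [0.093 0.083 0.082] F [-1.8 -4.5  6.1] w 11.51 joint(handle,+pi) 0.8049 t 7.625 pos [472.4 165.3  50.8]
```

>>> {"fn": "play_rows", "kwargs": {"moves": [0, 0, 0, 1, 1, 0, 0, 0, 2, 1, 0, 0, 0, 2, 1, 0, 0, 0, 2, 1]}}

```text
clock: 8.12
ee_pos: [472.4, 165.3, 50.8]
tool_rot: [0.001, 0.471, 0.882, -0.001]
contact_force: [-0.8, -4.8, 6.8]
width: 11.5
```

```bash
python3 s.py
```

```text
Mz [0.033 0.087 0.039] tau6 [0.044 0.044 0.044] F [-1.4 -4.8  6.5] w 11.85 joint(handle,+pi) 0.84 t 8.225 pos [472.3 165.3  50.8]
```

Still free.

>>> {"fn": "play_rows", "kwargs": {"moves": [0, 0, 0, 1, 1, 0, 0, 0, 2, 1, 0, 0, 0, 3, 1, 0, 0, 0, 3, 1]}}

```text
clock: 8.72
ee_pos: [472.3, 165.2, 50.8]
tool_rot: [0.001, 0.494, 0.869, -0.001]
contact_force: [-1.0, -3.9, 7.0]
width: 11.8
```

```bash
python3 s.py
```

```text
Mz [0.049 0.033 0.013] tau6 [0.066 0.046 0.044] F [-2.2 -5.1  7.5] w 12.0 joint(handle,+pi) 0.8923 t 8.825 pos [472.3 165.2  50.8]
```

>>> {"fn": "play_rows", "kwargs": {"moves": [0, 0, 0, 1, 1, 0, 0, 0, 2, 1, 0, 0, 0, 3, 1, 0, 0, 0, 3, 1]}}

```text
clock: 9.32
ee_pos: [472.2, 165.2, 50.8]
tool_rot: [0.0, 0.517, 0.856, -0.001]
contact_force: [-1.9, -4.7, 6.5]
width: 11.8
```

```bash
python3 s.py
```

```text
Mz [0.055 0.037 0.086] tau6 [0.066 0.046 0.044] F [-1.8 -4.8  7.2] w 11.27 joint(handle,+pi) 0.9447 t 9.425 pos [472.2 165.2  50.8]
```

>>> {"fn": "play_rows", "kwargs": {"moves": [0, 0, 0, 1, 1, 0, 0, 0, 2, 1, 0, 0, 0, 3, 1, 0, 0, 0, 3, 1]}}

```text
clock: 9.93
ee_pos: [472.2, 165.2, 50.8]
tool_rot: [0.001, 0.539, 0.842, -0.001]
contact_force: [-2.0, -5.2, 7.8]
width: 11.2
```

```bash
python3 s.py
```

```text
Mz [0.054 0.018 0.051] tau6 [0.066 0.046 0.044] F [-2.3 -3.6  8. ] w 11.55 joint(handle,+pi) 0.9971 t 10.025 pos [472.2 165.2  50.8]
```

>>> {"fn": "play_rows", "kwargs": {"moves": [0, 0, 0, 1, 1, 0, 0, 0, 2, 1, 0, 0, 0, 3, 1, 0, 0, 0, 3, 1]}}

```text
clock: 10.52
ee_pos: [472.1, 165.1, 50.8]
tool_rot: [0.001, 0.561, 0.828, -0.001]
contact_force: [-1.5, -5.2, 7.3]
width: 11.6
```

```bash
python3 s.py
```

```text
Mz [0.065 0.044 0.037] tau6 [0.066 0.046 0.044] F [-2.  -5.1  7. ] w 11.42 joint(handle,+pi) 1.0494 t 10.625 pos [472.1 165.1  50.8]
```

>>> {"fn": "play_rows", "kwargs": {"moves": [0, 0, 0, 1, 1, 0, 0, 0, 2, 1, 0, 0, 0, 3, 1, 0, 0, 0, 3, 1]}}

```text
clock: 11.12
ee_pos: [472.0, 165.1, 50.8]
tool_rot: [0.0, 0.583, 0.813, -0.001]
contact_force: [-0.8, -4.5, 6.8]
width: 11.5
```

```bash
python3 s.py
```

```text
Mz [0.055 0.088 0.095] tau6 [0.065 0.045 0.043] F [-2.5 -4.2  7.9] w 11.22 joint(handle,+pi) 1.1018 t 11.225 pos [472.1 165.1  50.8]
```

>>> {"fn": "play_rows", "kwargs": {"moves": [0, 0, 0, 1, 1, 0, 0, 0, 2, 1, 0, 0, 0, 3, 1, 0, 0, 0, 3, 1]}}

```text
clock: 11.72
ee_pos: [472.0, 165.1, 50.8]
tool_rot: [0.0, 0.604, 0.797, -0.001]
contact_force: [-2.9, -5.6, 7.6]
width: 11.7
```

```bash
python3 s.py
```

```text
Mz [ 0.049 -0.024  0.109] tau6 [0.065 0.045 0.043] F [-2.9 -5.4  7.5] w 11.83 joint(handle,+pi) 1.1541 t 11.825 pos [472.  165.1  50.8]
```

>>> {"fn": "play_rows", "kwargs": {"moves": [0, 0, 0, 1, 1, 0, 0, 0, 2, 1, 0, 0, 0, 3, 1, 0, 0, 0, 3, 1]}}

```text
clock: 12.32
ee_pos: [471.9, 165.1, 50.8]
tool_rot: [0.0, 0.624, 0.781, -0.001]
contact_force: [-2.1, -4.4, 7.2]
width: 11.6
```

```bash
python3 s.py
```

```text
Mz [0.041 0.066 0.067] tau6 [0.065 0.045 0.043] F [-2.5 -5.   7.8] w 11.9 joint(handle,+pi) 1.2065 t 12.425 pos [471.9 165.1  50.8]
```

>>> {"fn": "play_rows", "kwargs": {"moves": [0, 0, 0, 1, 1, 0, 0, 0, 2, 1, 0, 0, 0, 3, 1, 0, 0, 0, 3, 1]}}

```text
clock: 12.92
ee_pos: [471.8, 165.1, 50.8]
tool_rot: [0.0, 0.644, 0.765, -0.001]
contact_force: [-4.0, -4.2, 7.8]
width: 11.5
```

```bash
python3 s.py
```

```text
Mz [0.261 0.256 0.282] tau6 [0.284 0.263 0.26 ] F [-1.1 -5.7  8.6] w 12.01 joint(handle,+pi) 1.2582 t 13.025 pos [471.8 165.1  50.8]
```

The stop is felt: torque jumps from 0.045 to 0.26 N m at about 1.258 rad, well below the limit. I'll release, lift and look.

>>> {"fn": "play_rows", "kwargs": {"moves": [0, 0, 0, 0, 0.5, 0, 0, 0, 0, 0.2, 0, 0, 0, 0, 0.0, 0, 0, 0, 0, 0, 0, 0, -0.02, 0, 0, 0, 0, -0.06, 0, 0, 0, 0, -0.11, 0, 0, 0, 0, -0.11, 0, 0, 0, 0, -0.11, 0, 0]}}

```text
clock: 14.15
ee_pos: [472.3, 166.3, 159.9]
tool_rot: [-0.0, 0.644, 0.765, -0.0]
contact_force: [-0.7, 0.4, -0.2]
width: 43.1
```

```bash
python3 -c "
from h import *
c=grab('wrist');np.savez('pics/w2.npz',**c);save(c['image'],'w2.png')
go(456.8,67.4,160,np.pi-.158)"; python3 w.py w2.npz
```

```text
q [ 0.34  0.26 -0.33  0.98  0.    1.74] pos [471.7 166.  159.2] yaw 1.7414 tilt [-0.002 -0.001 -1.   ] w 42.8
F [ 0.62 -0.32  0.02] M [-0.015 -0.007 -0.046] t 14.2 | shift m [-0.0947 -0.0314 -0.0007] turn deg -71.17
iso 1374 z 78.35032151482415 plate z 36.827265600823864 rect [472.5 166. ] [12.  59.7] 11.0 pca yaw -1.3813
sel 567 z 78.25394085253515 plate z 36.827265600823864 rect [461.2  67.3] [11.7 29.1] 81.0 pca yaw -0.1932
```

View pics/w2.png

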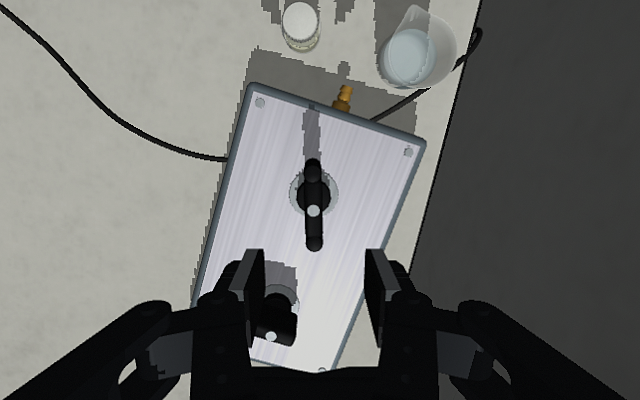

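The isolator sits at yaw −1.381 (joint 1.24), sprung back 0.019 rad from where it was held, so it is home on its stop. The vial (300,25) and beaker (410,50) are undisturbed. Now the selector.

>>> {"fn": "play_rows", "kwargs": {"moves": [-0.03, -0.01, 0, -10.5, 0, -0.06, -0.02, 0, -21, 0, -0.095, -0.0315, 0, -31.5, 0, -0.095, -0.0315, 0, -42, 0, -0.095, -0.0315, 0, -52.5, 0, -0.095, -0.0315, 0, -63, 0, -0.095, -0.0315, 0, -71.2, 0, -0.095, -0.0315, 0, -71.2, 0, -0.095, -0.0315, 0, -71.2, 0]}}

```text
clock: 15.32
ee_pos: [457.0, 67.2, 159.4]
tool_rot: [-0.001, 0.08, 0.997, -0.0]
contact_force: [-0.7, 0.9, -0.7]
width: 42.9
```

```bash
python3 -c "
from h import *
c=grab('wrist');np.savez('pics/w3.npz',**c)
go(456.8,67.4,51,np.pi-.158)"; python3 w.py w3.npz
```

```text
q [ 0.15  0.2  -0.42  0.96  0.    0.31] pos [457.2  67.3 159.6] yaw 2.9824 tilt [-0.001 -0.    -1.   ] w 42.9
F [ 0.04 -0.   -0.02] M [-0.034  0.014 -0.01 ] t 15.375 | shift m [2.000e-04 1.000e-04 1.086e-01] turn deg -0.07
iso 1527 z 77.96542812920526 plate z 36.56443687337173 rect [471.7 165.1] [12.4 59.6] 10.5 pca yaw -1.381
sel 869 z 78.21275468760473 plate z 36.56443687337173 rect [455.8  67.3] [11.9 38.8] 80.6 pca yaw -0.1731
```

>>> {"fn": "play_rows", "kwargs": {"moves": [0, 0, 0.04, 0.3, 0, 0, 0, 0.08, 0.3, 0, 0, 0, 0.1, 0.3, 0, 0, 0, 0.1085, 0.3, 0, 0, 0, 0.1085, 0.3, 0, 0, 0, 0.1085, 0.3, 0]}}

```text
clock: 16.12
ee_pos: [458.6, 67.5, 52.7]
tool_rot: [0.001, 0.081, 0.997, 0.0]
contact_force: [0.3, -1.2, 0.0]
width: 42.8
```

```bash
python3 -c "
from h import *
go(456.6,67.3,51,np.pi-.164)"
```

```text
q [ 0.15  0.31 -0.58  0.67  0.    0.31] pos [458.6  67.5  52.7] yaw 2.9785 tilt [ 0.002  0.    -1.   ] w 42.8
F [ 0.29 -1.21  0.03] M [ 0.013  0.011 -0.029] t 16.125 | shift m [ 0.002  -0.0005  0.0017] turn deg 0.05
```

>>> {"fn": "play_rows", "kwargs": {"moves": [0, 0, 0, 0, 0.4, 0, 0, 0, 0, 0.7, 0, 0, 0, 0, 1, 0, 0, 0, 0, 1, 0, 0, 0, 0, 1, 0, 0, 0, 0, 1], "squeeze": 20}}

```text
clock: 16.88
ee_pos: [458.1, 67.3, 52.4]
tool_rot: [0.001, 0.081, 0.997, -0.0]
contact_force: [-1.7, -1.0, 4.9]
width: 11.5
```

```bash
python3 s.py
```

```text
Mz [-0.052 -0.062 -0.03 ] tau6 [-0.047 -0.047 -0.047] F [-1.8 -1.3  6.4] w 11.49 joint(handle,+pi) 0.021 t 16.975 pos [458.1  67.3  52.4]
```

Gripped at joint 0.02. I'll turn gently through the interlock region (about 0.17).

>>> {"fn": "play_rows", "kwargs": {"moves": [0, 0, 0, 3, 1, 0, 0, 0, 6, 1, 0, 0, 0, 8, 1, 0, 0, 0, 8, 1]}}

```text
clock: 17.48
ee_pos: [458.1, 67.2, 52.4]
tool_rot: [0.001, 0.151, 0.989, -0.0]
contact_force: [-0.7, -1.9, 4.8]
width: 11.3
```

```bash
python3 s.py
```

```text
Mz [-0.15  -0.052 -0.007] tau6 [-0.034 -0.074 -0.078] F [-1.2 -2.   5.8] w 11.83 joint(handle,+pi) 0.1607 t 17.575 pos [458.1  67.2  52.4]
```

>>> {"fn": "play_rows", "kwargs": {"moves": [0, 0, 0, 1, 1, 0, 0, 0, 2, 1, 0, 0, 0, 2, 1]}}

```text
clock: 17.95
ee_pos: [458.1, 67.2, 52.4]
tool_rot: [0.001, 0.168, 0.986, -0.0]
contact_force: [-0.6, -0.7, 5.1]
width: 11.4
```

```bash
python3 s.py
```

```text
Mz [0.07  0.026 0.033] tau6 [ 0.019 -0.001 -0.003] F [-1.1  0.1  6.3] w 11.52 joint(handle,+pi) 0.1954 t 18.05 pos [458.1  67.1  52.4]
```

>>> {"fn": "play_rows", "kwargs": {"moves": [0, 0, 0, 1, 1, 0, 0, 0, 2, 1, 0, 0, 0, 3, 1, 0, 0, 0, 3, 1]}}

```text
clock: 18.55
ee_pos: [458.1, 67.1, 52.4]
tool_rot: [0.001, 0.194, 0.981, -0.0]
contact_force: [-1.3, -0.6, 6.9]
width: 11.4
```

```bash
python3 s.py
```

```text
Mz [ 0.063 -0.    -0.003] tau6 [ 0.016 -0.003 -0.005] F [-1.3 -0.7  5.2] w 11.78 joint(handle,+pi) 0.2479 t 18.65 pos [458.1  67.1  52.4]
```

Past the block and free. I'll run to about 0.91, then feel for the stop.

>>> {"fn": "play_rows", "kwargs": {"moves": [0, 0, 0, 5, 1, 0, 0, 0, 10, 1, 0, 0, 0, 15, 1, 0, 0, 0, 20, 1, 0, 0, 0, 25, 1, 0, 0, 0, 30, 1, 0, 0, 0, 34, 1, 0, 0, 0, 37, 1, 0, 0, 0, 38, 1, 0, 0, 0, 38, 1]}}

```text
clock: 19.9
ee_pos: [457.7, 66.7, 52.4]
tool_rot: [0.001, 0.503, 0.865, -0.0]
contact_force: [-1.6, -1.7, 6.8]
width: 11.5
```

```bash
python3 s.py
```

```text
Mz [ 0.032 -0.014  0.018] tau6 [ 0.016 -0.004 -0.006] F [-1.1 -2.4  6.4] w 11.46 joint(handle,+pi) 0.9112 t 20.0 pos [457.7  66.7  52.4]
```

>>> {"fn": "play_rows", "kwargs": {"moves": [0, 0, 0, 1, 1, 0, 0, 0, 2, 1, 0, 0, 0, 3, 1, 0, 0, 0, 3, 1]}}

```text
clock: 20.5
ee_pos: [457.7, 66.7, 52.4]
tool_rot: [0.001, 0.525, 0.851, -0.001]
contact_force: [-0.8, -3.0, 6.6]
width: 11.7
```

```bash
python3 s.py
```

```text
Mz [ 0.031 -0.014 -0.004] tau6 [ 0.017 -0.002 -0.004] F [-1.6 -2.1  7.5] w 11.69 joint(handle,+pi) 0.9636 t 20.6 pos [457.7  66.7  52.4]
```

>>> {"fn": "play_rows", "kwargs": {"moves": [0, 0, 0, 1, 1, 0, 0, 0, 2, 1, 0, 0, 0, 2, 1]}}

```text
clock: 20.98
ee_pos: [457.7, 66.7, 52.4]
tool_rot: [0.001, 0.54, 0.842, -0.001]
contact_force: [-0.9, -2.5, 8.3]
width: 11.4
```

```bash
python3 s.py
```

```text
Mz [-0.004 -0.011 -0.001] tau6 [ 0.018 -0.001 -0.003] F [-2.  -1.9  7.4] w 11.88 joint(handle,+pi) 0.9985 t 21.075 pos [457.7  66.7  52.4]
```

>>> {"fn": "play_rows", "kwargs": {"moves": [0, 0, 0, 1, 1, 0, 0, 0, 1.5, 1, 0, 0, 0, 1.5, 1]}}

```text
clock: 21.45
ee_pos: [457.7, 66.7, 52.4]
tool_rot: [0.001, 0.551, 0.835, -0.001]
contact_force: [-1.5, -2.1, 6.6]
width: 11.8
```

```bash
python3 s.py
```

```text
Mz [0.135 0.17  0.106] tau6 [0.144 0.135 0.134] F [-1.9 -2.8  7.5] w 11.44 joint(handle,+pi) 1.0244 t 21.55 pos [457.7  66.6  52.4]
```

Contact with the stop has started; I'll take one more degree to be sure it's seated.

>>> {"fn": "play_rows", "kwargs": {"moves": [0, 0, 0, 0.5, 1, 0, 0, 0, 1, 1, 0, 0, 0, 1, 1]}}

```text
clock: 21.92
ee_pos: [457.7, 66.7, 52.4]
tool_rot: [0.001, 0.558, 0.83, -0.001]
contact_force: [-2.1, -2.8, 7.1]
width: 11.8
```

```bash
python3 s.py
```

```text
Mz [0.27  0.213 0.201] tau6 [0.232 0.223 0.222] F [-1.5 -2.3  7.8] w 11.26 joint(handle,+pi) 1.0415 t 22.025 pos [457.7  66.7  52.4]
```

>>> {"fn": "play_rows", "kwargs": {"moves": [0, 0, 0, 0, 0.5, 0, 0, 0, 0, 0.2, 0, 0, 0, 0, 0.0, 0, 0, 0, 0, 0, 0, 0, -0.02, 0, 0, 0, 0, -0.06, 0, 0, 0, 0, -0.11, 0, 0, 0, 0, -0.14, 0, 0, 0, 0, -0.14, 0, 0, 0, 0, -0.14, 0, 0]}}

```text
clock: 23.28
ee_pos: [457.1, 67.2, 191.0]
tool_rot: [-0.0, 0.558, 0.83, -0.0]
contact_force: [-0.8, 0.3, -0.0]
width: 42.9
```

```bash
python3 -c "
from h import *
c=grab('wrist');np.savez('pics/w4.npz',**c);save(c['image'],'w4.png')
c=grab('top');np.savez('pics/t4.npz',**c)
go(456.8,67.4,190,0)"; python3 w.py w4.npz;python3 w.py t4.npz
```

```text
q [ 0.15  0.18 -0.36  1.04  0.    1.33] pos [456.5  67.2 190.4] yaw 1.9578 tilt [-0.003 -0.    -1.   ] w 42.7
F [ 0.09 -0.92 -0.62] M [-0.006  0.025 -0.021] t 23.375 | shift m [0.0001 0.0004 0.0004] turn deg 112.17
iso 1476 z 78.19691738403584 plate z 36.68585048656192 rect [472.1 165.4] [12.5 58.8] 10.5 pca yaw -1.3837
sel 671 z 78.32770281802144 plate z 36.68585048656192 rect [457.5  68.8] [11.9 39.1] 22.0 pca yaw -1.1638
iso 49 z 79.3168225890671 plate z nan rect [467.8 184. ] [ 9.7 19.7] 11.0 pca yaw -1.3121
  return _methods._mean(a, axis=axis, dtype=dtype,
  ret = ret.dtype.type(ret / rcount)
Traceback (most recent call last):
  File "w.py", line 13, in <module>
    meas(c,(471.8,166.4),name='iso');meas(c,(456.8,67.3),rad=28,name='sel')
                                     ~~~~^^^^^^^^^^^^^^^^^^^^^^^^^^^^^^^^^^
  File "w.py", line 8, in meas
    zz=np.median(P[...,2][k]); r=cv2.minAreaRect(q);mu,e,_=cv2.PCACompute2(q,None)
                                                           ~~~~~~~~~~~~~~~^^^^^^^^
cv2.error: OpenCV(4.12.0) /io/opencv/modules/core/src/matmul.dispatch.cpp:788: error: (-215:Assertion failed) nsamples > 0 in function 'calcCovarMatrix'
```

View pics/w4.png

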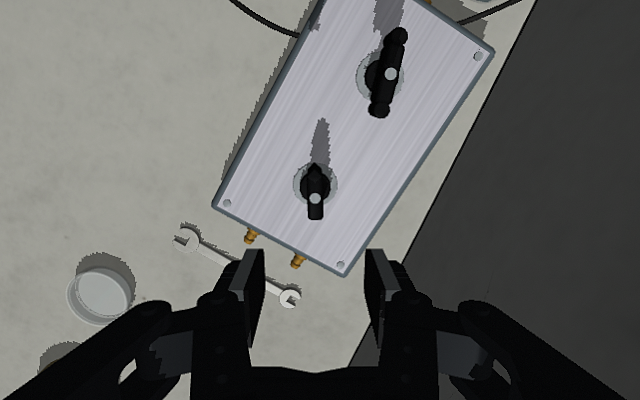

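The selector rests at about 1.02–1.045 rad, on its stop. The isolator is unchanged at 1.24, and the spanner is in place. The gripper is clear of everything, so I'll hand in.

```bash
python3 -c "
from h import *
hand_in()"
```

```text
the job is handed in; nothing more can be done
```

Both handles were turned home in the order asked and released, and the job is handed in at about 23 s of the 72 s allowed.

- **Isolator:** I turned it clockwise in small steps. It met its stop at about 1.23–1.26 rad, where the torque rose from 0.045 to 0.26 N m, well under the 0.6 N m limit. On release it sprang back about 0.02 rad to 1.24, and it still read 1.24 after the selector was turned.
- **Selector:** It passed the interlock at 0.17 rad with no resistance. It met its stop at about 1.01 rad, and I took it to 0.22 N m before releasing.

**Last checks:**
- **Selector angle:** in the last wrist view the two ways of measuring it differ, 1.02 and 1.045 rad. Both put it on its stop.
- **Top view:** the final check from the top camera failed, giving only a partial isolator reading and none of the selector, so the final angles rest on the wrist camera alone.
- **Bystanders:** the spanner looked undisturbed in the last view. The vial and beaker were last seen undisturbed after the isolator was turned; the last view did not show them fully.
- **Gripper:** it ended open, about 110 mm above the handles, touching nothing.

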